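Set the coil tester three clicks up and start it

TASK

On the coil tester, push the red gain lever gently from its rest at the right-hand end to the left, through its clicks, and stop at the third click without running on past it. Then press the green start button down and let it come up again. Only push and press with the fingertips: do not squeeze the lever, and leave the other things on the bench standing where they are.

Things in the scene. Friction and masses are not known exactly. Their poses are not given: they have to be found in the camera images.
- tester: Coil tester: fixed grey instrument with aluminium top, 170 (x) x 220 (y) x 62 mm high, turned by some yaw. Origin: centre of its underside; x away from its front, y to its left, z up. On top: the lever's slot along y at x = +10 mm, the notched strip beyond it, a flat dark display and the green button nearer the front. Apart from lever and button nothing rises over 17 mm above the top.
- gain_lever (a joint): Travel of the lever along the tester's +y (m), 0 at the right end stop, 0.112 at the left. Starts at 0 to 0.009, in a free part with 0.3 N of friction. Then teeth: each takes a push of about 5 to 7 N, greatest as the lever leaves a notch, falling towards the tooth's top; there it snaps up to 9 mm ahead of the finger into the next notch (a click), a spring holds it and centres within about 1 mm.
- lever_tab (a point): Centre of the lever's red upright tab: 28 mm (tester x) x 12 mm (tester y) x 32 mm high; this point is 31 mm above the tester's top, the tab's top 47 mm, its lower edge 15 mm. Axes as the tester's; it moves only along the tester's y. Under it a dark carriage 30 x 24 mm and, on its far side, a brass roller reaching 37 mm out, both under 17 mm high.
- notch_strip: Steel strip on the tester's top behind the slot, 112 mm long (y), 12 mm high; six round teeth 18 mm apart on its near edge make five notches. Set up to 6 mm left or right. Origin: at the third (middle) notch, on the tester's top; axes as the tester's. The lever is in notch n when its tab's y in this frame is (n - 3) x 18 mm: 0 in the third. First click = drop into the first notch.
- start_button (a joint): Travel of the green start button (m): 0 up, 0.006 fully down; a spring brings it back up; it takes 5 N to push it fully down, and counts as pressed from 0.004.
- start_button_top (a point): Centre of the top of the green round button (28 mm across, in a black housing), on the tester's top near its front left corner; pressed straight down.
- coil_module: Bystander, to be left alone: coil module (black base, red coils, wires), 108 x 220 x 69 mm with its wires, standing loose on the worktop. Origin: centre of its underside.
- plated_module_a: Bystander, to be left alone: flat aluminium-covered module beside the tester, 89 x 61 x 20 mm, standing loose on the worktop. Origin: centre of its underside.
- plated_module_b: Bystander, to be left alone: flat aluminium-covered module near the bench's front edge, 89 x 61 x 20 mm, standing loose on the worktop. Origin: centre of its underside.
- black_tape: Bystander, to be left alone: roll of black tape, 62 mm across, 19 mm high, standing loose on the worktop. Origin: centre of its underside.
- waste_pot: Bystander, to be left alone: black rubber pot, 62 mm across, 42 mm high, standing loose on the worktop. Origin: centre of its underside.

How it is judged:
By the outcome, as a careful person would: the job done as asked, in the order asked, and still so for the second after the job is handed in, with the robot touching nothing.
It also fails if it takes over 67 s, if anything falls off the work surface, if the arm or the gripper's body presses on something with over 40 N, if the wrist force passes 120 N, or if a joint passes its speed limit or range.

ROBOT

A 6-joint arm with a two-finger parallel gripper is mounted at the origin on a cart in front of the work surface, level with it; the furniture and walls round the work are solid. World frame = base frame: x ahead of the robot, y to its left, z up, the work surface at z = 0. Lengths are in m, angles in rad, forces in N, time in s.
With the tool pointing down it reaches from about 0.35 to 0.775 m from the base axis. Payload 7.3 kg.
Tool frame: the origin (TCP) lies at the very end of the fingers, on their centre line; the grasp point (between the pads) lies 19 mm behind it (grip_point_offset is the z of the grasp point in the tool frame, in m); z points along the fingers, y is the line along which they close (so a half turn about z gives the same grasp; the last joint's range is limited). The gripper opens to 92 mm and grips with 3 to 60 N. Pads are 19 mm wide; open, the fingers measure 130 mm over their backs; the gripper's body (75 mm by 190 mm) begins 47 mm behind the grasp point.
Start: joints at [1.202, 0.342, 1.524, -0, 1.275, -0.146], TCP at [0.116, 0.512, 0.227] pointing down, gripper open.
Joint ranges: [-2.53, 2.53], [-0.77, 2.02], [0.04, 2.7], [-1, 4.14], [0.28, 2.66], [-3.11, 3.11]. Speed limits (rad/s): [2.57, 2.57, 3.14, 3.14, 3.14, 3.14].

INTERFACE

Orientations are given as a rotation vector (axis times angle).
In Python, from workcell import sense, capture, finish_job, grip_point_offset gives the robot as it stands.
- The arm moves only by the tool play_rows, never from a script. Its argument "steps" is a list that holds one entry, the list of rows, each a list of 7 numbers: the opening, from 0 (shut) to 1 (fully open), then the shift along the world's x, y, z in m, then the turn, a rotation vector about the world's x, y, z in degrees. In form: [[[jaw, x, y, z, rx, ry, rz], ...]]. A call has exactly 10 rows; each row is the pose to reach, as a shift and turn from the pose commanded when the call began; what a row does not reach only later rows make up. A row lasts 1/10 s, in which the tool goes at most 50 mm and 8.59 degrees, less where a joint would pass 70% of its speed; a pose out of reach is approached as far as the arm can. A call with a gripper value outside its range is refused whole. The fingers move at their own pace and stop on an object; "squeeze" is the grip in N (left out, the last holds). Time passes only in rows, so rows that repeat a pose let the fingers close, or fill a call up. It gives the time, the measured TCP pose, the force, the opening and the grip force at its end, in the units of the state.
- sense(): the state, without advancing time (a new reading comes with each control period).
- capture(name): name is "scene" or "side" or "wrist"; returns a dict with "pixels" (384x512x3 uint8, red, green, blue), "K" (3x3 intrinsics, pixels), "R" (3x3) and "t" (3): a world point X has camera coordinates R X + t; the wrist camera has in their place "mount" (4x4, takes a point from camera to tool coordinates, whose origin is the TCP and whose axes are the flange's). Camera axes: x right, y down, z forward; pixel columns grow to the right and rows downward; lengths in m; the calibration is good to about 2 mm. A picture is of the moment at which its call begins: read the wrist's pose just before it. There is no depth.
- finish_job(): hands the job in; it is judged then, once.
The state is a dict: "clock": time; "q": joint angles; "joint_velocities": joint speeds; "effort": joint torques, N m; "tool_pos": TCP position; "eef_rot": TCP orientation; "force": force on the tool from outside, world axes, zero at the start; "ft_torque": the same for the moment, N m; "gripper_width": opening from 0.0 (shut) to 1.0 (fully open); "grip_force": force on a finger pad.
Only numpy, scipy, OpenCV 4.12 (cv2) and the standard library are available. Lean on these libraries where they do the work, as an engineer would, in place of code of your own. Each camera call takes 0.05 s, during which the arm holds its last target. There are 200 camera calls.

## Working session

There is one attempt and no reset: what is moved stays moved. The work goes in short steps, Python scripts to look and compute and a tool call to move; the robot and the scene stay as the last step left them, time stands still between calls to the robot, and variables do not carry over. Pictures are saved under pics/ and viewed, at most 10 in all, crops included, and the job is handed in when it is done.

Besides the shell and the picture viewer there is one more tool, called after ">>>" as name(argument=value, ...), one argument or row to a line, values as JSON. play_rows: Moves the arm, as the interface text tells. Its arguments: {"type":"object","properties":{"steps":{"type":"array"},"squeeze":{"type":"number"}},"required":["steps"]}

```bash
mkdir -p pics
cat > h.py <<'E'
import numpy as np, cv2
from workcell import sense, capture, finish_job, grip_point_offset
from scipy.spatial.transform import Rotation as Ro
def snap(name,fn=None):
    s=sense(); c=capture(name); 
    c['K']=np.array(c['K'])
    if 'mount' in c:
        T=np.eye(4);T[:3,:3]=Ro.from_rotvec(s['eef_rot']).as_matrix();T[:3,3]=s['tool_pos']
        M=T@np.array(c['mount']); c['C']=M[:3,3]; c['Rwc']=M[:3,:3]
    else:
        R=np.array(c['R']); c['Rwc']=R.T; c['C']=-R.T@np.array(c['t'])
    if fn: cv2.imwrite('pics/'+fn,c['pixels'][:,:,::-1])
    return c
def ray(c,u,v):
    d=c['Rwc']@np.linalg.inv(c['K'])@np.array([u,v,1.]); return d/np.linalg.norm(d)
def onz(c,u,v,z):
    d=ray(c,u,v); return c['C']+d*(z-c['C'][2])/d[2]
def tri(c1,p1,c2,p2):
    A=np.zeros((3,3));b=np.zeros(3)
    for c,p in((c1,p1),(c2,p2)):
        P=np.eye(3)-np.outer(ray(c,*p),ray(c,*p));A+=P;b+=P@c['C']
    return np.linalg.solve(A,b)
def proj(c,X):
    x=c['K']@(c['Rwc'].T@(np.array(X)-c['C'])); return x[:2]/x[2]
def blobs(c,col):
    h=cv2.cvtColor(c['pixels'],cv2.COLOR_RGB2HSV);H,S,V=cv2.split(h)
    m={'red':((H<8)|(H>172))&(S>130)&(V>60),'green':(H>40)&(H<85)&(S>90)&(V>40)}[col].astype(np.uint8)
    n,l,st,ce=cv2.connectedComponentsWithStats(m)
    return [(st[i].tolist(),ce[i].round(1).tolist()) for i in range(1,n) if st[i][4]>25], l
E
python3 - <<'E'
from h import *
print(sense(),grip_point_offset)
ims=[]
for n in('scene','side','wrist'):
    c=snap(n,n+'0.png');print(n,c['C'].round(3),'red',blobs(c,'red')[0],'green',blobs(c,'green')[0])
    ims.append(c['pixels'][:,:,::-1])
E
```

```text
{'clock': 0.0, 'q': array([ 1.20198099e+00,  3.42706946e-01,  1.52496930e+00, -4.23630238e-06,
        1.27539898e+00, -1.46011066e-01]), 'joint_velocities': array([-7.65689440e-05,  3.29334136e-04, -7.96482588e-04,  2.54341686e-05,
       -4.12056718e-04, -9.82684352e-06]), 'effort': array([ 3.39172648e-04, -4.31236589e+01, -2.44215542e+01,  7.18376739e-02,
        5.61086484e-02, -1.53141068e-04]), 'tool_pos': array([0.1158516 , 0.51166272, 0.2260698 ]), 'eef_rot': array([-3.49213134e-01, -3.12174675e+00,  2.25343841e-03]), 'force': array([0.51320475, 0.21731241, 0.14568261]), 'ft_torque': array([ 0.02121269, -0.03238051,  0.0282674 ]), 'grip_force': 0.0, 'gripper_width': 0.9996093271501947} -0.0188
scene [-0.014 -0.775  0.524] red [([223, 97, 16, 10, 49], [230.1, 100.4]), ([192, 119, 66, 13, 333], [224.6, 124.7]), ([103, 121, 17, 10, 123], [111.1, 125.4]), ([102, 142, 37, 56, 1206], [118.6, 170.0]), ([282, 186, 7, 13, 65], [284.5, 192.0])] green [([238, 193, 8, 7, 42], [241.7, 195.9])]
side [0.589 1.026 0.679] red [([242, 168, 9, 11, 77], [246.2, 172.8]), ([138, 203, 132, 24, 784], [206.1, 215.3]), ([403, 205, 29, 15, 267], [417.5, 211.4]), ([110, 215, 44, 23, 227], [130.7, 224.9]), ([391, 253, 13, 81, 524], [396.1, 297.2])] green [([258, 175, 17, 12, 125], [266.3, 180.6]), ([274, 190, 11, 8, 70], [278.8, 193.9])]
wrist [0.044 0.529 0.384] red [([200, 287, 42, 36, 1385], [221.2, 304.9])] green []
```

View pics/scene0.png

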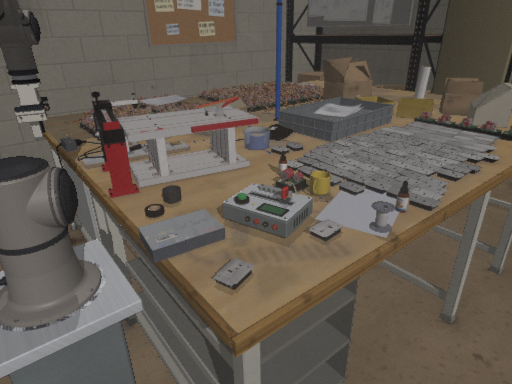

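View pics/side0.png

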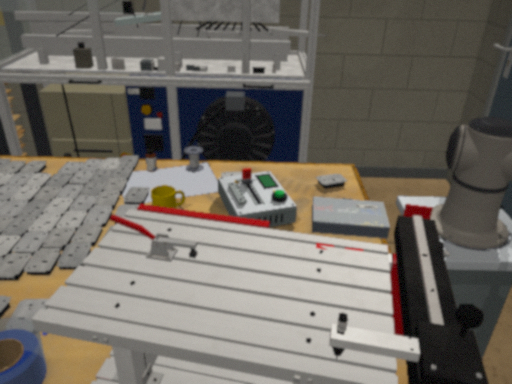

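View pics/wrist0.png

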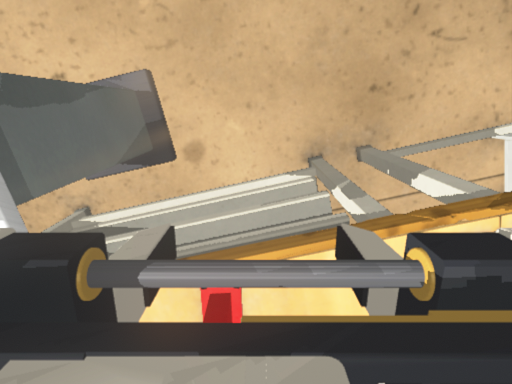

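Scene view: the tester is around (265,210), with the red lever tab at (284,192) and the green button at (242,196). Side view: tab at (246,173), display at (266,181), button at (279,194). The wrist view shows mostly floor and the red end of the fixture.

Run:
```python
from h import *
a=snap('scene');b=snap('side')
L=tri(a,(284.5,192),b,(246.2,172.8));B=tri(a,(241.7,195.9),b,(278.8,193.9))
print('lever',L,'button',B)
print([onz(a,284.5,192,.093),onz(b,246.2,172.8,.093),onz(a,241.7,196,.07),onz(b,278.8,193.9,.07)])
for n,p,z in(('coil?',(291,180),.03),('mod a',(325,231),.02),('greybox',(183,233),.05),('mug',(320,182),.04),('modb',(233,273),.02),('tape',(154,210),.02),('pot',(172,194),.04),('frame end top',(233,117),.2)):
    print(n,onz(a,*p,z).round(3))
i=cv2.resize(a['pixels'][165:245,200:345,::-1],None,fx=5,fy=5,interpolation=cv2.INTER_CUBIC)
j=cv2.resize(b['pixels'][155:235,205:305,::-1],None,fx=4,fy=4,interpolation=cv2.INTER_CUBIC)
cv2.imwrite('pics/cs.png',i)
```

```text
lever [ 0.61606065 -0.10454766  0.09388743] button [ 0.52444331 -0.01731231  0.07688698]
[array([ 0.61552719, -0.1039007 ,  0.093     ]), array([ 0.61696308, -0.10792825,  0.093     ]), array([ 0.53204714, -0.00629402,  0.07      ]), array([ 0.52385997, -0.02946848,  0.07      ])]
coil? [0.794 0.054 0.03 ]
mod a [ 0.636 -0.246  0.02 ]
greybox [ 0.31  -0.052  0.05 ]
mug [ 0.842 -0.04   0.04 ]
modb [ 0.338 -0.235  0.02 ]
tape [0.324 0.173 0.02 ]
pot [0.402 0.204 0.04 ]
frame end top [0.788 0.397 0.2  ]
```

View pics/cs.png

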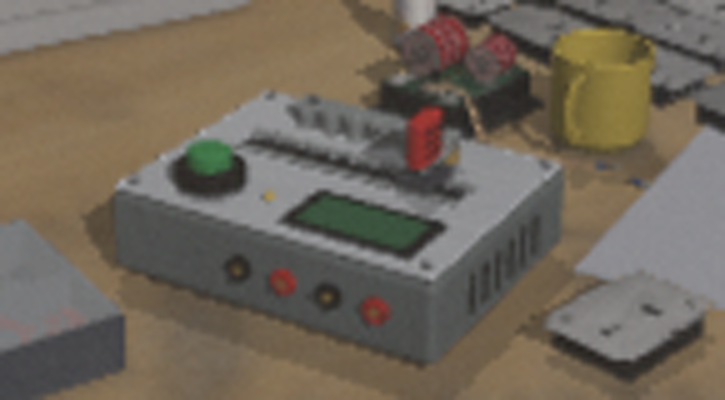

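The crop shows the tester turned slightly, with the tab at the right end of the slot and the green button at the front left. Next I work out where to put the wrist camera.

Run:
```python
from h import *
a=snap('scene')
P=[onz(a,*p,.062)[:2] for p in((224,202),(286.4,218.6),(312.4,198),(253.6,183.6))]
print(np.round(P,3),np.mean(P,0)); P=np.array(P)
d=P[0]-P[1];e=P[3]-P[2];f=P[3]-P[0]
for v in(d,e):print(np.linalg.norm(v),np.degrees(np.arctan2(-v[0],v[1])))
print(np.linalg.norm(f),np.degrees(np.arctan2(f[1],f[0])))
w=snap('wrist'); print(w['Rwc'],w['K'])
tp=sense()['tool_pos']
for v in(20,120,220):print(v,ray(w,256,v).round(2))
print('red post',onz(a,122,190,0),onz(a,105,125,.2))
```

```text
[[ 0.477  0.008]
 [ 0.551 -0.182]
 [ 0.696 -0.14 ]
 [ 0.627  0.058]] [ 0.58788924 -0.06421136]
0.2041170241176043 21.138139333867937
0.20972397506187418 19.0268450203873
0.15794761421845885 18.348627795083306
[[ 2.20416987e-01  9.37889406e-01  2.67917551e-01]
 [ 9.75405677e-01 -2.12035623e-01 -6.02051502e-02]
 [ 3.42292380e-04  2.74598538e-01 -9.61558904e-01]] [[300.66319556   0.         255.23904267]
 [  0.         300.66319556 192.1956064 ]
 [  0.           0.           1.        ]]
20 [-0.23  0.06 -0.97]
120 [ 0.04 -0.01 -1.  ]
220 [ 0.35 -0.08 -0.93]
red post [0.31101147 0.43489986 0.        ] [0.34443056 0.62133061 0.2       ]
```

>>> play_rows(
  steps=[
    [[0, 0, 0, 0.05, 0, 0, 0], [0, 0, 0, 0.1, 0, 0, 0], [0, 0, 0, 0.14, 0, 0, 0], [0, 0.01, -0.04, 0.15, 0, 0, 4], [0, 0.03, -0.085, 0.15, 0, 0, 8], [0, 0.06, -0.125, 0.15, 0, 0, 12], [0, 0.09, -0.16, 0.15, 0, 0, 16], [0, 0.125, -0.195, 0.15, 0, 0, 20], [0, 0.16, -0.23, 0.15, 0, 0, 24], [0, 0.195, -0.265, 0.15, 0, 0, 28]],
  ],
)

```text
clock: 1.35
tool_pos: [0.3118, 0.2454, 0.377]
eef_rot: [-0.421, 3.112, 0.001]
force: [1.5, 0.7, 0.3]
gripper_width: 0.18
grip_force: 0.0
```

>>> play_rows(
  steps=[
    [[0, 0.035, -0.033, 0, 0, 0, 2], [0, 0.07, -0.065, 0, 0, 0, 4], [0, 0.105, -0.098, 0, 0, 0, 4.7], [0, 0.14, -0.13, 0, 0, 0, 4.7], [0, 0.18, -0.163, -0.01, 0, 0, 4.7], [0, 0.215, -0.196, -0.025, 0, 0, 4.7], [0, 0.25, -0.228, -0.04, 0, 0, 4.7], [0, 0.285, -0.26, -0.06, 0, 0, 4.7], [0, 0.324, -0.294, -0.077, 0, 0, 4.7], [0, 0.324, -0.294, -0.077, 0, 0, 4.7]],
  ],
)

```text
clock: 2.35
tool_pos: [0.6365, -0.0507, 0.2949]
eef_rot: [0.537, -3.09, -0.002]
force: [-1.1, 0.2, -0.0]
gripper_width: 0.005
grip_force: 0.0
```

Run:
```python
from h import *
s=sense();print(s['tool_pos'],s['eef_rot'],s['gripper_width'],abs(s['joint_velocities']).max())
w=snap('wrist','w1.png');print(blobs(w,'red')[0],blobs(w,'green')[0],w['C'])
```

```text
[ 0.63645697 -0.05071833  0.29486632] [ 5.36967375e-01 -3.08956252e+00 -1.95253317e-03] 0.005065995053507622 0.13514817745160082
[([212, 128, 12, 25, 251], [217.4, 139.9])] [([198, 74, 57, 29, 1452], [223.8, 87.0]), ([301, 77, 25, 25, 487], [313.4, 89.0])] [ 0.56759492 -0.07520023  0.45336799]
```

View pics/w1.png

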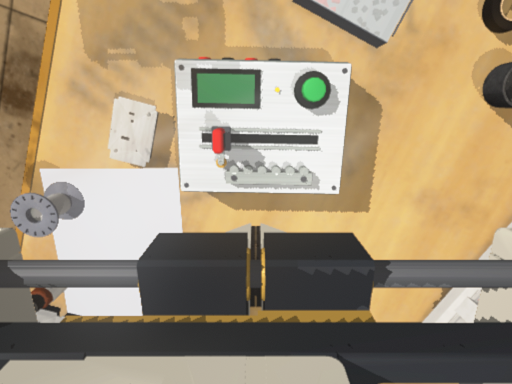

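The wrist view shows the whole tester. The tab is at (217,140), the button at (313,89), and the strip with its teeth runs from column 227 to 312 at about row 170. I take a settled frame and measure.

Run:
```python
from h import *
w=snap('wrist');s=sense();print(s['tool_pos'],abs(s['joint_velocities']).max())
g=cv2.cvtColor(w['pixels'],cv2.COLOR_RGB2GRAY)
hsv=cv2.cvtColor(w['pixels'],cv2.COLOR_RGB2HSV)
m=((hsv[...,1]<45)&(hsv[...,2]>120)).astype(np.uint8);m[:, :165]=0;m[225:]=0;m[:50]=0
m=cv2.morphologyEx(m,cv2.MORPH_OPEN,np.ones((5,5),np.uint8))
m=cv2.morphologyEx(m,cv2.MORPH_CLOSE,np.ones((9,9),np.uint8))
cs,_=cv2.findContours(m,0,2);c=max(cs,key=cv2.contourArea);r=cv2.minAreaRect(c)
box=cv2.boxPoints(r);print(r);Q=np.array([onz(w,*p,.062)[:2] for p in box]);print(Q.round(4))
for i in range(4):
    v=Q[(i+1)%4]-Q[i];print(np.linalg.norm(v).round(4),np.degrees(np.arctan2(v[1],v[0])).round(2))
print('centre',Q.mean(0))
rb=blobs(w,'red')[0];gb=blobs(w,'green')[0];print(rb,gb)
i=cv2.resize(w['pixels'][120:200,205:335,::-1],None,fx=6,fy=6,interpolation=cv2.INTER_CUBIC);cv2.imwrite('pics/w2.png',i)
np.savez('w.npz',**{k:w[k] for k in('K','C','Rwc','pixels')})
```

```text
[ 0.63522863 -0.04811252  0.29757337] 0.06815350678620022
((256.5768737792969, 142.86785888671875), (182.1623077392578, 165.85855102539062), 1.1344215869903564)
[[ 0.7568 -0.1402]
 [ 0.5486 -0.1922]
 [ 0.4779  0.0158]
 [ 0.676   0.1015]]
0.2146 -165.97
0.2197 108.76
0.2158 23.41
0.2549 -71.52
centre [ 0.6148352  -0.05375798]
[([212, 128, 11, 25, 252], [216.9, 140.0])] [([197, 74, 57, 29, 1461], [223.1, 87.0]), ([301, 77, 24, 25, 484], [312.5, 89.0])]
```

View pics/w2.png

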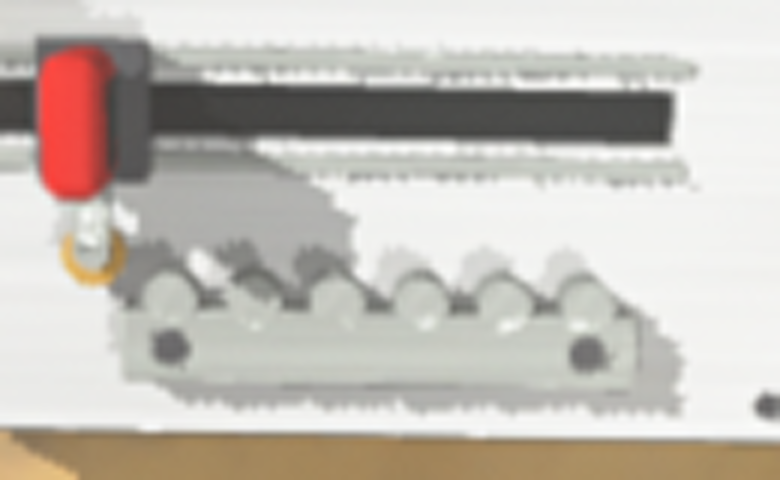

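```bash
cat > m.py <<'E'
from h import *
w=dict(np.load('w.npz'))
f=lambda x,y,z:onz(w,205+x/6,120+y/6,z)[:2]
T=[f(x,297+ (x-170)/417*3-1,.074) for x in(170,253,337,420,503,587)]
d=T[5]-T[0];print('teeth',np.linalg.norm(d),np.degrees(np.arctan2(-d[0],d[1])))
h=f(587,355,.074)-f(171,347,.074);print('holes',np.linalg.norm(h),np.degrees(np.arctan2(-h[0],h[1])))
ya=h/np.linalg.norm(h)
for lab,pts in(('edge front',((178,61),(350,64))),('rear',((181,192),(340,193))),('right',((177,70),(181,185)))):
    v=onz(w,*pts[1],.062)-onz(w,*pts[0],.062);print(lab,np.degrees(np.arctan2(-v[0],v[1])))
L=f(71,123,.109);N=np.mean(T,0)
B=onz(w,312.5,89,.078)[:2]
print('tab',L,'strip',N,'button',B,'tab y in strip',(L-N)@ya)
E
python3 m.py
```

```text
teeth 0.08944436344133902 19.321185508750986
holes 0.0899942827382832 18.60483983372415
edge front 18.880444528306125
rear 19.35026789662253
right -72.11703955098115
tab [ 0.61533939 -0.10218029] strip [ 0.63327913 -0.03165013] button [ 0.52366189 -0.01644653] tab y in strip -0.06112087482473826
```

>>> play_rows(
  steps=[
    [[0, -0.002, -0.03, -0.02, 0, 0, -0.7], [0, -0.004, -0.06, -0.05, 0, 0, -0.7], [0, -0.007, -0.093, -0.08, 0, 0, -0.7], [0, -0.007, -0.093, -0.12, 0, 0, -0.7], [0, -0.007, -0.093, -0.15, 0, 0, -0.7], [0, -0.007, -0.093, -0.18, 0, 0, -0.7], [0, -0.007, -0.093, -0.2, 0, 0, -0.7], [0, -0.007, -0.093, -0.21, 0, 0, -0.7], [0, -0.007, -0.093, -0.21, 0, 0, -0.7], [0, -0.007, -0.093, -0.21, 0, 0, -0.7]],
  ],
)

```text
clock: 3.45
tool_pos: [0.6287, -0.1396, 0.0916]
eef_rot: [-0.526, 3.095, -0.002]
force: [-0.1, -0.4, 1.1]
gripper_width: 0.004
grip_force: 0.0
```

```bash
cat >> h.py <<'E'
YA=np.array([-.3256,.9455]);N0=np.array([.6333,-.0317])
def stat(fn=None):
    s=sense();c=snap('scene')
    b=[x for x in blobs(c,'red')[0] if abs(x[1][0]-280)<25 and abs(x[1][1]-192)<16]
    print('tcp',s['tool_pos'].round(4),'tcp s',((s['tool_pos'][:2]-N0)@YA).round(4),'F',s['force'].round(1),'Fy',(s['force'][:2]@YA).round(1))
    for x in b: print(x,'tab s',((onz(c,*x[1],.093)[:2]-N0)@YA).round(4))
    w=snap('wrist');
    print('wrist red',blobs(w,'red')[0])
    if fn:
        i=np.hstack([cv2.resize(c['pixels'][165:240,215:325],(563,384),interpolation=2),w['pixels'][:,150:380]])
        cv2.imwrite('pics/'+fn,i[:,:,::-1])
E
python3 -c "
from h import *
stat('p0.png')"
```

```text
tcp [ 0.6287 -0.1396  0.0916] tcp s -0.1005 F [-0.1 -0.4  1.1] Fy -0.3
([282, 187, 6, 12, 54], [284.1, 192.3]) tab s -0.0625
wrist red [([267, 67, 23, 4, 88], [278.0, 68.6]), ([357, 68, 24, 5, 97], [368.7, 69.7]), ([309, 212, 30, 21, 474], [321.8, 223.5])]
```

View pics/p0.png

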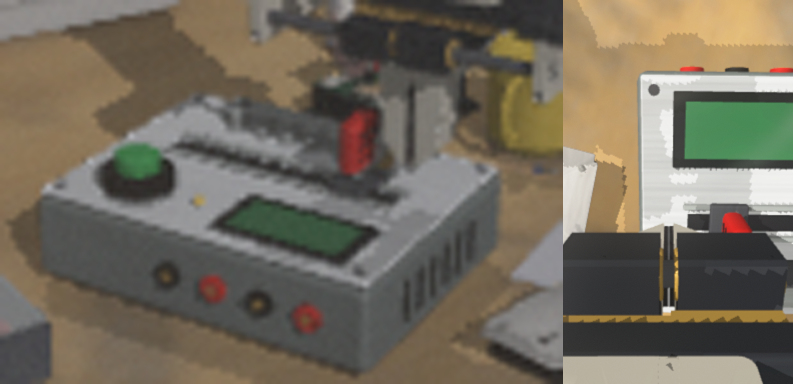

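The scene view shows the closed fingers just to the right of the red tab, at tab height. I start pushing gently.

>>> play_rows(
  steps=[
    [[0, -0.001, 0.0029, 0, 0, 0, 0], [0, -0.002, 0.0058, 0, 0, 0, 0], [0, -0.003, 0.0087, 0, 0, 0, 0], [0, -0.0039, 0.0113, 0, 0, 0, 0], [0, -0.0049, 0.0142, 0, 0, 0, 0], [0, -0.0059, 0.017, 0, 0, 0, 0], [0, -0.0068, 0.0199, 0, 0, 0, 0], [0, -0.0078, 0.0227, 0, 0, 0, 0], [0, -0.0078, 0.0227, 0, 0, 0, 0], [0, -0.0078, 0.0227, 0, 0, 0, 0]],
  ],
)

```text
clock: 4.55
tool_pos: [0.6204, -0.1178, 0.0898]
eef_rot: [-0.524, 3.097, -0.001]
force: [2.4, -4.4, -1.0]
gripper_width: 0.005
grip_force: 2.1
```

```bash
python3 -c "
from h import *
stat()"
```

```text
tcp [ 0.6204 -0.1178  0.0898] tcp s -0.0772 F [ 2.4 -4.4 -1. ] Fy -5.0
([279, 187, 5, 11, 38], [280.5, 192.9]) tab s -0.0555
wrist red [([231, 68, 24, 5, 97], [241.6, 69.9]), ([322, 69, 24, 5, 107], [333.1, 71.0]), ([285, 215, 24, 18, 357], [295.4, 224.3])]
```

>>> play_rows(
  steps=[
    [[0, -0.0003, 0.0009, 0, 0, 0, 0], [0, -0.0007, 0.0019, 0, 0, 0, 0], [0, -0.001, 0.0028, 0, 0, 0, 0], [0, -0.0013, 0.0038, 0, 0, 0, 0], [0, -0.0016, 0.0047, 0, 0, 0, 0], [0, -0.002, 0.0057, 0, 0, 0, 0], [0, -0.0023, 0.0066, 0, 0, 0, 0], [0, -0.0026, 0.0076, 0, 0, 0, 0], [0, -0.0026, 0.0076, 0, 0, 0, 0], [0, -0.0026, 0.0076, 0, 0, 0, 0]],
  ],
)

```text
clock: 5.65
tool_pos: [0.6174, -0.1093, 0.0896]
eef_rot: [0.525, -3.097, -0.001]
force: [-0.6, -0.0, -0.5]
gripper_width: 0.005
grip_force: 0.0
```

```bash
python3 -c "
from h import *
stat()"
```

```text
tcp [ 0.6174 -0.1093  0.0896] tcp s -0.0682 F [-0.6 -0.  -0.5] Fy 0.2
([274, 185, 5, 12, 45], [275.8, 190.5]) tab s -0.0357
wrist red [([218, 68, 23, 5, 98], [228.1, 69.9]), ([309, 69, 23, 5, 104], [319.6, 71.0]), ([298, 215, 27, 18, 374], [309.5, 224.6])]
```

>>> play_rows(
  steps=[
    [[0, -0.001, 0.0028, 0, 0, 0, 0], [0, -0.002, 0.0057, 0, 0, 0, 0], [0, -0.0029, 0.0085, 0, 0, 0, 0], [0, -0.0036, 0.0104, 0, 0, 0, 0], [0, -0.0042, 0.0123, 0, 0, 0, 0], [0, -0.0049, 0.0142, 0, 0, 0, 0], [0, -0.0055, 0.0161, 0, 0, 0, 0], [0, -0.0059, 0.017, 0, 0, 0, 0], [0, -0.0059, 0.017, 0, 0, 0, 0], [0, -0.0059, 0.017, 0, 0, 0, 0]],
  ],
)

```text
clock: 6.75
tool_pos: [0.6116, -0.0923, 0.0898]
eef_rot: [0.525, -3.097, -0.001]
force: [1.3, -0.9, -1.0]
gripper_width: 0.002
grip_force: 0.0
```

```bash
python3 -c "
from h import *
stat()"
```

```text
tcp [ 0.6116 -0.0923  0.0898] tcp s -0.0502 F [ 1.3 -0.9 -1. ] Fy -1.3
([269, 184, 5, 12, 42], [270.6, 189.5]) tab s -0.0191
wrist red [([191, 67, 23, 5, 90], [201.6, 69.5]), ([281, 69, 24, 5, 95], [292.3, 70.7]), ([298, 215, 27, 18, 371], [309.4, 224.7])]
```

>>> play_rows(
  steps=[
    [[0, -0.001, 0.0028, 0, 0, 0, 0], [0, -0.002, 0.0057, 0, 0, 0, 0], [0, -0.0029, 0.0085, 0, 0, 0, 0], [0, -0.0036, 0.0104, 0, 0, 0, 0], [0, -0.0042, 0.0123, 0, 0, 0, 0], [0, -0.0049, 0.0142, 0, 0, 0, 0], [0, -0.0055, 0.0161, 0, 0, 0, 0], [0, -0.0059, 0.017, 0, 0, 0, 0], [0, -0.0059, 0.017, 0, 0, 0, 0], [0, -0.0059, 0.017, 0, 0, 0, 0]],
  ],
)

```text
clock: 7.85
tool_pos: [0.6057, -0.0753, 0.0898]
eef_rot: [0.525, -3.097, -0.001]
force: [0.1, 0.6, -0.1]
gripper_width: 0.002
grip_force: 0.0
```

```bash
python3 -c "
from h import *
stat()"
```

```text
tcp [ 0.6057 -0.0753  0.0898] tcp s -0.0322 F [ 0.1  0.6 -0.1] Fy 0.5
([263, 183, 5, 11, 40], [265.4, 188.2]) tab s -0.0011
wrist red [([164, 68, 23, 4, 87], [174.4, 69.6]), ([254, 69, 24, 5, 92], [265.2, 70.6]), ([298, 216, 27, 17, 359], [309.4, 224.8])]
```

Third click confirmed: the tab is within about 1 mm of the third notch. Now I back off, lift and move over the button.

>>> play_rows(
  steps=[
    [[0, 0.004, -0.0095, 0, 0, 0, 0], [0, 0.004, -0.0095, 0.01, 0, 0, 0], [0, 0.004, -0.0095, 0.05, 0, 0, 0], [0, 0.004, -0.0095, 0.08, 0, 0, 0], [0, -0.02, 0.01, 0.08, 0, 0, 0], [0, -0.05, 0.035, 0.08, 0, 0, 0], [0, -0.082, 0.059, 0.08, 0, 0, 0], [0, -0.082, 0.059, 0.05, 0, 0, 0], [0, -0.082, 0.059, 0.03, 0, 0, 0], [0, -0.082, 0.059, 0.03, 0, 0, 0]],
  ],
)

```text
clock: 8.95
tool_pos: [0.5224, -0.0165, 0.1184]
eef_rot: [0.524, -3.094, -0.002]
force: [-0.1, -0.9, -0.2]
gripper_width: 0.007
grip_force: 0.0
```

```bash
python3 -c "
from h import *
stat('p1.png')"
```

```text
tcp [ 0.5224 -0.0165  0.1184] tcp s 0.0505 F [-0.1 -0.9 -0.2] Fy -0.8
([263, 182, 7, 12, 62], [266.4, 187.6]) tab s -0.0014
wrist red [([77, 150, 21, 7, 100], [86.0, 152.8]), ([152, 151, 20, 7, 113], [161.6, 153.9])]
```

View pics/p1.png

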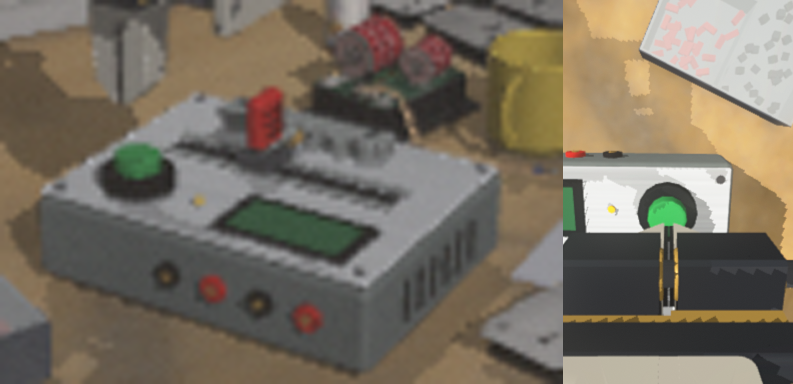

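The scene view shows the fingertips above the button and the lever resting at mid-strip. In the wrist view, finger and button share column 255. Lowering.

>>> play_rows(
  steps=[
    [[0, 0.001, 0, -0.015, 0, 0, 0], [0, 0.001, 0, -0.028, 0, 0, 0], [0, 0.001, 0, -0.034, 0, 0, 0], [0, 0.001, 0, -0.036, 0, 0, 0], [0, 0.001, 0, -0.038, 0, 0, 0], [0, 0.001, 0, -0.04, 0, 0, 0], [0, 0.001, 0, -0.042, 0, 0, 0], [0, 0.001, 0, -0.043, 0, 0, 0], [0, 0.001, 0, -0.043, 0, 0, 0], [0, 0.001, 0, -0.043, 0, 0, 0]],
  ],
)

```text
clock: 10.05
tool_pos: [0.5253, -0.0169, 0.0781]
eef_rot: [-0.525, 3.096, -0.001]
force: [-3.0, -0.8, 12.0]
gripper_width: 0.007
grip_force: 5.7
```

Run:
```python
from h import *
c=snap('scene');w=snap('wrist');d=snap('side');print(sense()['force'],sense()['tool_pos'])
i=np.hstack([cv2.resize(c['pixels'][170:220,215:275],(460,384),interpolation=2),cv2.resize(d['pixels'][155:215,240:290],(320,384),interpolation=2)])
cv2.imwrite('pics/p2.png',i[:,:,::-1])
print(blobs(c,'green')[0],blobs(w,'green')[0],blobs(d,'green')[0])
```

```text
[-3.82986455 -1.17629131 12.09623374] [ 0.52532749 -0.01688098  0.07812068]
[] [([23, 201, 121, 53, 5863], [84.5, 226.9]), ([233, 214, 44, 15, 339], [253.7, 220.3])] [([259, 175, 14, 12, 122], [266.1, 180.3]), ([274, 194, 11, 5, 32], [279.2, 195.8])]
```

View pics/p2.png

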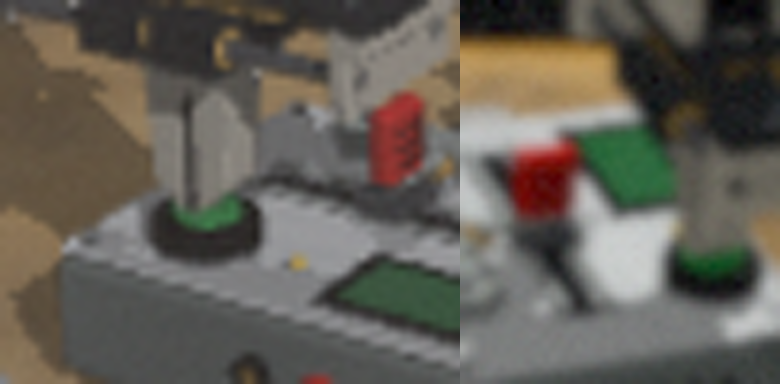

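Fingers rest only on the green button. 12 N is well over the 5 N needed, so it has bottomed out. Lifting straight up.

>>> play_rows(
  steps=[
    [[0, 0, 0, 0.001, 0, 0, 0], [0, 0, 0, 0.003, 0, 0, 0], [0, 0, 0, 0.005, 0, 0, 0], [0, 0, 0, 0.008, 0, 0, 0], [0, 0, 0, 0.015, 0, 0, 0], [0, 0, 0, 0.04, 0, 0, 0], [0, 0, 0, 0.08, 0, 0, 0], [0, 0, 0, 0.12, 0, 0, 0], [0, 0, 0, 0.15, 0, 0, 0], [0, 0, 0, 0.15, 0, 0, 0]],
  ],
)

```text
clock: 11.2
tool_pos: [0.5267, -0.0167, 0.2314]
eef_rot: [-0.524, 3.09, -0.004]
force: [0.4, -0.4, 1.0]
gripper_width: 0.006
grip_force: 0.0
```

Run:
```python
from h import *
stat();c=snap('scene');d=snap('side');print(blobs(c,'green')[0],blobs(d,'green')[0])
```

```text
tcp [ 0.5267 -0.0167  0.2314] tcp s 0.0489 F [ 0.4 -0.4  1. ] Fy -0.5
([264, 182, 6, 12, 59], [266.3, 187.5]) tab s -0.0008
wrist red [([132, 135, 13, 4, 35], [136.9, 136.3]), ([184, 135, 14, 5, 48], [190.2, 137.0]), ([200, 219, 15, 14, 150], [207.4, 226.2])]
[([238, 194, 8, 6, 41], [241.6, 196.1])] [([259, 175, 16, 12, 124], [266.4, 180.7]), ([274, 190, 11, 8, 70], [278.8, 193.7])]
```

```bash
python3 -c "
from h import *
print(finish_job())"
```

```text
the job is handed in; nothing more can be done
None
```

The job is handed in: the camera measured the lever about 1 mm from the third notch, and the start button was pressed with 12 N (it takes 5 N) and came back up; no bystander was approached, though I did not re-measure their positions.

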